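# Refit the middle burner of the gas hob

## Task

The hob has been stripped for washing up and the coffee is waiting: put the middle-sized aluminium crown from the blue drying mat into the burner cup that fits it, feeling for the hole gently, without forcing it, and keeping hold of it until it sits flat and fully home. Then lay its middle-sized black cap on it so that it locates and lies flat, let go, and leave the other parts and everything else where they are.

Things in the scene. Friction and masses are not known exactly. Their poses are not given: they have to be found in the camera images.
- hob: Gas hob: steel plate 540 mm wide (its y) by 300 mm deep, top 6 mm above the worktop; three open burners in a row along its y, 180 mm apart at its x = 0; which size is where varies. Origin: worktop level under the row's middle place. In each burner an aluminium cup is screwed fast, off its dish's centre by up to 4.5 mm in each of x and y. Knobs 30 mm tall 145 mm before the row.
- burner_small: Small burner: black dish 72 mm across on the plate, with an upright aluminium cup: bore 32.4 mm, outside 43 mm, rim 22 mm above the plate, off-centre in the dish by up to 4.5 mm in x and y. Origin: dish centre at plate level, z up.
- burner_mid: Middle-sized burner: black dish 88 mm across with a rigid, fixed aluminium cup, open at the top: bore 46.4 mm, outside 57 mm, flat rim 22 mm above the plate. Origin: DISH centre at plate level, z up. The cup stands off that centre by up to 4.5 mm in each of x and y, so this pose does not give the bore: find it by feel or eye. Bore 18 mm deep. Never press on it with over 35 N.
- burner_large: Large burner: black dish 116 mm across, aluminium cup with bore 66.4 mm, outside 84 mm, rim 22 mm above the plate, off-centre in the dish by up to 4.5 mm in x and y. Origin: dish centre at plate level, z up. The middle crown would fall right into it.
- crown_mid: Middle-sized burner crown, aluminium, 0.12 kg, upright on the mat: round skirt 44 mm across, 12 mm tall, its edge barely broken, above it a toothed flange 62 mm across from 12 to 26 mm, in its flat top a recess 33 mm across, 6 mm deep. Any yaw fits. Origin: centre of the skirt's foot, z up. Seated, its flange rests on the cup's rim, origin 10 mm above the burner's origin.
- cap_mid: Middle-sized burner cap, black enamel, 0.09 kg, right way up on the mat: below, a boss 29.4 mm across, 4 mm tall (foot bevelled 1.5 mm); above it a disc 60 mm across from 4 to 10 mm. Any yaw fits. Origin: centre of the boss's foot, z up. Seated, the boss is in the crown's recess, the disc flat on its top, origin 22 mm above the crown's origin.
- mat: Blue ribbed drying mat 240 x 240 mm, 4 mm thick, fixed. Origin: centre of its underside. The two crowns and two caps, middle-sized and small, stand on it in a square about 116 mm apart; which is where varies.
- crown_small: Small crown, flange 46 mm across, 26 mm tall, skirt 30 mm, on the mat. Leave alone. Origin: centre of its foot.
- cap_small: Small black cap 44 mm across, 10 mm tall, on the mat. Leave alone. Origin: centre of its foot.
- crown_large: Large crown, flange 90 mm across, on the worktop behind the hob's right far corner, its cap lying on it. Leave alone. Origin: centre of its foot.
- cap_large: Large black cap, 88 mm across, on the large crown, top 32 mm above the worktop. Leave alone.
- mug: Blue mug 80 mm across, 92 mm tall, left of the hob. Leave alone. Origin: centre of its foot.
- spoon: Wooden-handled spoon 180 mm long lying behind the hob, 20 mm tall. Leave alone. Origin: under its middle.
Mind the look-alikes: they are no part of the job. What is shaped like the cap_mid but pink is not meant.

How it is judged (in metres and radians):
On the way, in this order (a step that is already met when the one before it is completed fails the run):
1. the middle-sized crown is fully home in the middle-sized burner while the fingers still hold it, its cap not yet brought to it (z of crown_mid in the frame of burner_mid between 0.008 and 0.0118 m and horizontal distance between crown_mid and burner_mid below 0.01 m and angle between crown_mid's own z axis and vertical below 0.05 rad and horizontal distance between cap_mid and crown_mid above 0.05 m and contact force between the fingers and crown_mid above 1 N), for 0.2 s.
2. the middle-sized cap lies in place on the seated crown (z of crown_mid in the frame of burner_mid between 0.008 and 0.0118 m and horizontal distance between crown_mid and burner_mid below 0.01 m and angle between each of crown_mid, cap_mid's own z axis and vertical below 0.05 rad and z of cap_mid in the frame of crown_mid between 0.02 and 0.0238 m and horizontal distance between cap_mid and crown_mid below 0.004 m), for 0.2 s.
At the end, for the whole second after the job is handed in: Middle crown in the middle burner, flange on the rim (foot 8 to 11.8 mm above the plate, within 10 mm of the dish centre, tilt under 0.05 rad); middle cap on it, boss in the recess (foot 20 to 23.8 mm above the crown's foot, within 4 mm of its axis, tilt under 0.05 rad); both at rest (all of step 2 and linear speed of each of crown_mid, cap_mid below 0.01 m/s); the robot touches nothing.
It fails at once if the crown is forced: pressed on a burner or on the hob plate with more than 35 N (contact force between crown_mid and burner_small above 35 N or contact force between crown_mid and burner_mid above 35 N or contact force between crown_mid and burner_large above 35 N or contact force between crown_mid and hob above 35 N).
It fails at once if the cap is banged or pressed on the crown or a burner with more than 35 N (contact force between cap_mid and crown_mid above 35 N or contact force between cap_mid and burner_small above 35 N or contact force between cap_mid and burner_mid above 35 N or contact force between cap_mid and burner_large above 35 N).
It fails at once if the gripper hits the burners or the hob with more than 35 N (contact force between any of the fingers, the arm and burner_small above 35 N or contact force between any of the fingers, the arm and burner_mid above 35 N or contact force between any of the fingers, the arm and burner_large above 35 N or contact force between any of the fingers, the arm and hob above 35 N).
It fails at once if another part or thing on the worktop is moved by more than 20 mm (distance of any of crown_small, cap_small, crown_large, cap_large, mug, spoon from where it was at the start of the episode above 0.02 m).
It also fails if it takes over 67 s, if anything falls off the work surface, if the arm or the gripper's body presses on something with over 40 N, if the wrist force passes 120 N, or if a joint passes its speed limit or range.

## Robot

A 6-joint arm with a two-finger parallel gripper is mounted at the origin on the work surface. World frame = base frame: x ahead of the robot, y to its left, z up, the work surface at z = 0. Lengths are in mm, angles in rad, forces in N, time in s.
With the tool pointing down it reaches from about 350 to 775 mm from the base axis. Payload 7.3 kg.
Tool frame: the origin (TCP) lies at the very end of the fingers, on their centre line; the grasp point (between the pads) lies 19 mm behind it; z points along the fingers, y is the line along which they close (so a half turn about z gives the same grasp; the last joint's range is limited). The gripper opens to 92 mm and grips with 3 to 60 N. Pads are 19 mm wide; open, the fingers measure 130 mm over their backs; the gripper's body (75 mm by 190 mm) begins 47 mm behind the grasp point.
Start: joints at [1.185, 0.342, 1.524, -0, 1.275, -0.146], TCP at [124.676, 510.001, 226.741] pointing down, gripper open.
Joint ranges: [-2.53, 2.53], [-0.77, 2.02], [0.04, 2.7], [-1, 4.14], [0.28, 2.66], [-3.11, 3.11]. Speed limits (rad/s): [2.57, 2.57, 3.14, 3.14, 3.14, 3.14].

## Interface

Orientations are given as [roll, pitch, yaw] about the fixed x, y, z axes, in that order (R = Rz(yaw) Ry(pitch) Rx(roll)).
In Python, from plant import get_obs, vision, workorder gives the robot as it stands.
- The arm moves only by the shell command python3 -m pendant 'ROWS' [OPENING]. ROWS is a JSON object of lists of equal length, an entry for each row: "dp": the shift along the tool's x, y, z in m, a list of three; "rotation": the turn, a rotation vector about the tool's x, y, z in rad, a list of three. A call has 1 to 8 rows; each row is the pose to reach, as a shift and turn from the pose commanded when the call began, along the tool's axes at that moment; what a row does not reach only later rows make up. A row lasts 1/8 s, in which the tool goes at most 62.5 mm and 10.7 degrees, less where a joint would pass 70% of its speed; a pose out of reach is approached as far as the arm can. A call with a gripper value outside its range is refused whole. OPENING is the finger opening in m, from 0 to 0.0918, set as the call begins (- or left out, the last holds). The fingers move at their own pace and stop on an object; the grip force is fixed at half the most. Time passes only in rows, so rows that repeat a pose let the fingers close. It gives the time, the measured TCP pose, the force, the opening and the grip force at its end, in the units of the state.
- get_obs(): the state, without advancing time (a new reading comes with each control period).
- vision.capture(name): name is "side" or "top" or "wrist"; returns a dict with "pixels" (384x512x3 uint8, red, green, blue), "vfov" (degrees; the focal length in pixels is half the picture's height over the tangent of half this angle, whatever the lens; pixels are square), "cx", "cy" (the principal point, pixels), "pose" (4x4, takes a point from camera to world coordinates); the wrist camera has in their place "T_tool_cam" (4x4, takes a point from camera to tool coordinates, whose origin is the TCP and whose axes are the flange's). Camera axes: x right, y up, looking along -z (the intrinsics and any distortion apply to the point x, -y, -z); pixel columns grow to the right and rows downward; lengths in mm; the calibration is good to about 2 mm. A picture is of the moment at which its call begins: read the wrist's pose just before it. There is no depth.
- workorder.close_job(): hands the job in; it is judged then, once.
The state is a dict: "time": time; "joint_positions": joint angles; "dq": joint speeds; "tau": joint torques, N m; "tool_pos": TCP position; "tcp_rot": TCP orientation; "contact_force": force on the tool from outside, world axes, zero at the start; "moment": the same for the moment, N m; "grip_width": finger opening in mm; "finger_force": force on a finger pad.
Only numpy, scipy, OpenCV 4.12 (cv2) and the standard library are available. Lean on these libraries where they do the work, as an engineer would, in place of code of your own. Each camera call takes 0.05 s, during which the arm holds its last target. There are 200 camera calls.

## Working session

There is one attempt and no reset: what is moved stays moved. The work goes in short steps, Python scripts to look and compute and a shell command to move; the robot and the scene stay as the last step left them, time stands still between calls to the robot, and variables do not carry over. Pictures are saved under pics/ and viewed, at most 10 in all, crops included, and the job is handed in when it is done.

```bash
mkdir -p pics; ls; python3 - <<'E'
from plant import get_obs, vision
import cv2,numpy as np
o=get_obs();print(o)
for n in ["side","top","wrist"]:
    c=vision.capture(n);cv2.imwrite(f"pics/{n}0.png",c["pixels"][:,:,::-1])
    np.save(f"pics/{n}0.npy",c,allow_pickle=True)
    print(n,{k:(np.round(v,4).tolist() if k!="pixels" else 0) for k,v in c.items()})
a=cv2.imread("pics/top0.png")
cv2.imwrite("pics/top0b.png",cv2.resize(a,(800,600),interpolation=cv2.INTER_CUBIC))
E
```

```text
pics
{'time': 0.0, 'joint_positions': array([ 1.18500321e+00,  3.42724985e-01,  1.52502914e+00,  1.64223761e-05,
        1.27535918e+00, -1.45969868e-01]), 'dq': array([-2.93809776e-04, -4.71793466e-04, -4.51807022e-05,  1.34859918e-03,
        2.39513694e-03, -6.19757364e-04]), 'tau': array([-2.87878920e-04, -4.31246603e+01, -2.44207960e+01,  7.16341124e-02,
        5.62865508e-02, -1.06786770e-04]), 'tool_pos': array([124.50967783, 509.61005698, 226.03954168]), 'tcp_rot': array([-3.14009046e+00, -2.36718439e-04,  2.90176443e+00]), 'contact_force': array([-0.52284627, -0.55994979, -0.56304819]), 'moment': array([ 0.00732586, -0.00311746, -0.01383945]), 'finger_force': 0.0, 'grip_width': 91.75521822245402}
side {'pixels': 0, 'vfov': 52.834, 'cx': 255.8416, 'cy': 187.8078, 'pose': [[0.9563, 0.2253, -0.1864, 364.8248], [-0.2922, 0.7148, -0.6353, -735.0103], [-0.0099, 0.662, 0.7494, 990.6564], [0.0, 0.0, 0.0, 1.0]]}
top {'pixels': 0, 'vfov': 43.2845, 'cx': 256.8882, 'cy': 189.7031, 'pose': [[0.026, 0.9859, -0.1655, 378.0189], [-0.9995, 0.0282, 0.0114, 33.5449], [0.0159, 0.1651, 0.9861, 1439.1361], [0.0, 0.0, 0.0, 1.0]]}
wrist {'pixels': 0, 'vfov': 61.549, 'cx': 257.9773, 'cy': 188.9039, 'T_tool_cam': [[0.0005, 0.9602, 0.2793, 75.7529], [1.0, -0.0004, -0.0004, -1.1329], [-0.0002, 0.2793, -0.9602, -158.0438], [0.0, 0.0, 0.0, 1.0]]}
```

View pics/top0b.png

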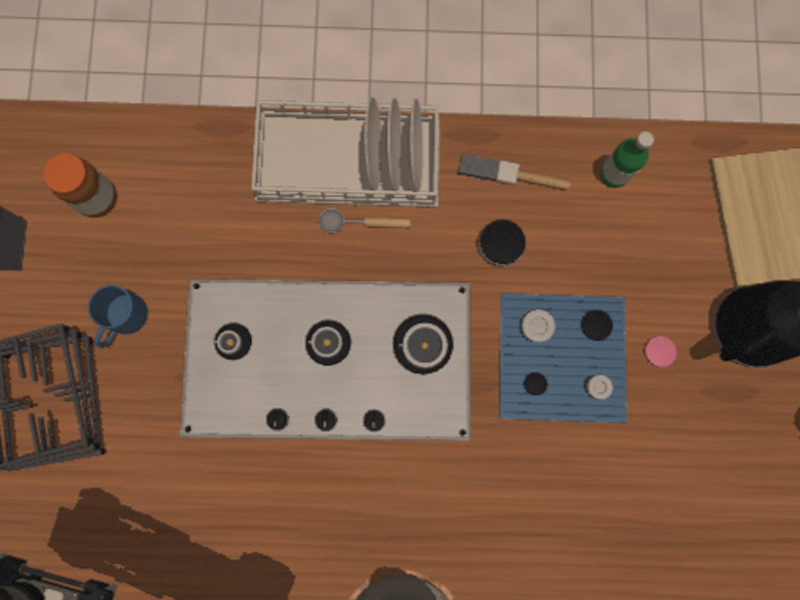

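View pics/wrist0.png

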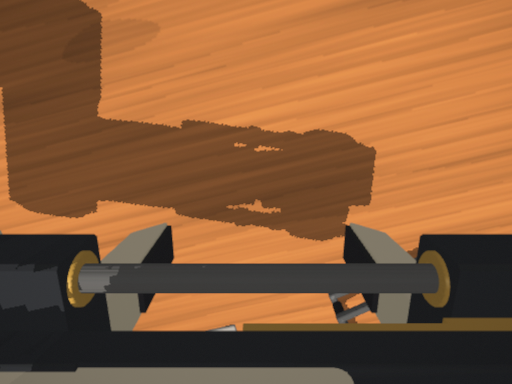

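```bash
cat > h.py <<'E'
import numpy as np,cv2
from scipy.spatial.transform import Rotation as R
from plant import get_obs,vision
def tool(o):
    T=np.eye(4);T[:3,:3]=R.from_euler('xyz',o["tcp_rot"]).as_matrix();T[:3,3]=o["tool_pos"];return T
def snap(n,save=None):
    o=get_obs();c=vision.capture(n)
    c["W"]=c["pose"] if n!="wrist" else tool(o)@c["T_tool_cam"]
    c["tool"]=tool(o)
    if save: cv2.imwrite(f"pics/{save}.png",c["pixels"][:,:,::-1])
    return c
def foc(c): return c["pixels"].shape[0]/2/np.tan(np.radians(c["vfov"])/2)
def cast(c,u,v,z):
    f=foc(c);d=c["W"][:3,:3]@np.array([(u-c["cx"])/f,-(v-c["cy"])/f,-1]);p=c["W"][:3,3]
    return p+d*(z-p[2])/d[2]
def proj(c,P):
    q=np.linalg.inv(c["W"])@np.append(P,1);f=foc(c);return c["cx"]+f*q[0]/-q[2],c["cy"]-f*q[1]/-q[2]
def castpts(c,pts,z): return np.array([cast(c,*p,z)[:2] for p in pts])
def blobs(c,mask,z,amin=30):
    out=[]
    for k in cv2.findContours(mask.astype(np.uint8),cv2.RETR_EXTERNAL,cv2.CHAIN_APPROX_NONE)[0]:
        if cv2.contourArea(k)<amin: continue
        P=castpts(c,k[:,0].astype(float),z).astype(np.float32)
        (x,y),(a,b),_=cv2.fitEllipse(P)
        m=k[:,0].mean(0);out.append((x,y,a,b,*m))
    return out
E
python3 - <<'E'
from h import *
c=snap("top");im=c["pixels"];hsv=cv2.cvtColor(im,cv2.COLOR_RGB2HSV)
gray=im.max(2)
roi=lambda m,x0,y0,x1,y1:(lambda r:(r.__setitem__((slice(y0,y1),slice(x0,x1)),m[y0:y1,x0:x1]),r)[1])(np.zeros(m.shape,bool))
blue=(hsv[...,0]>95)&(hsv[...,0]<125)&(hsv[...,1]>90)
dark=gray<60
pr=lambda t,L:[print(t,np.round(b,1)) for b in L]
mat=roi(blue,310,180,410,280)
pr("mat",blobs(c,mat,4,400))
nb=roi(~blue&(gray<70),322,190,400,268); pr("caps",blobs(c,nb,14))
wh=roi((hsv[...,1]<60)&(gray>100),322,190,400,268); pr("crowns",blobs(c,wh,30))
pr("dish",blobs(c,roi(dark,130,190,300,250),10,100))
pl=roi((hsv[...,1]<50)&(gray>100),110,170,305,285)
k=max(cv2.findContours(pl.astype(np.uint8),cv2.RETR_EXTERNAL,cv2.CHAIN_APPROX_NONE)[0],key=cv2.contourArea)
print(cv2.minAreaRect(castpts(c,k[:,0].astype(float),6).astype(np.float32)))
E
```

```text
caps [ 459.4 -238.2   41.2   41.9  342.3  245.2]
caps [ 573.9 -355.9   57.4   57.8  381.5  207.3]
crowns [ 455.3 -357.    44.4   46.4  384.2  247.3]
crowns [ 566.5 -242.4   61.8   62.5  344.6  208.4]
dish [523.4 335.4  61.3  64.7 148.2 218.3]
dish [525.9 154.7  81.   82.2 209.6 219.1]
dish [528.6 -25.3 109.1 109.9 270.7 220. ]
((496.8865661621094, 155.2565460205078), (297.90631103515625, 537.929443359375), 0.7918809652328491)
```

```bash
cat >> h.py <<'E'
def go(x,y,z,yaw=np.pi):
    T=tool(get_obs());d=T[:3,:3].T@(np.array([x,y,z])-T[:3,3])
    G=R.from_euler('xyz',[np.pi,0,yaw]).as_matrix()
    print("dp m",np.round(d/1000,4),"rot",np.round(R.from_matrix(T[:3,:3].T@G).as_rotvec(),4),"dist",round(np.linalg.norm(d),1))
E
python3 -c "
from h import *
go(526,155,150)"
```

```text
dp m [-0.4742 -0.2492  0.0765] rot [-8.000e-04 -2.000e-04 -2.398e-01] dist 541.1
```

```bash
python3 -m pendant '{"dp":[[-0.05,-0.026,0],[-0.1,-0.052,0],[-0.155,-0.081,0],[-0.21,-0.11,0],[-0.265,-0.139,0.01],[-0.32,-0.168,0.02],[-0.375,-0.197,0.03],[-0.43,-0.226,0.04]],"rotation":[[0,0,-0.06],[0,0,-0.12],[0,0,-0.18],[0,0,-0.24],[0,0,-0.24],[0,0,-0.24],[0,0,-0.24],[0,0,-0.24]]}'
python3 -c "
from h import *
go(526,155,128)"
```

```text
time: 1.2
tool_pos: [488.6, 188.0, 186.7]
tcp_rot: [3.141, 0.0, -3.142]
contact_force: [1.1, 0.3, 0.6]
grip_width: 91.8
finger_force: 0.0
dp m [-0.0374 -0.033   0.0587] rot [0.0003 0.0001 0.    ] dist 77.0
```

```bash
python3 -m pendant '{"dp":[[-0.02,-0.017,0.03],[-0.0374,-0.033,0.0587],[-0.0374,-0.033,0.0587],[-0.0374,-0.033,0.0587]],"rotation":[[0,0,0],[0,0,0],[0,0,0],[0,0,0]]}'
python3 -c "
from h import *
c=snap('wrist','w1');print(c['tool'][:3,3],proj(c,[526,155,28]))"
```

```text
time: 1.7
tool_pos: [524.5, 157.1, 128.9]
tcp_rot: [3.141, 0.0, -3.141]
contact_force: [-0.5, 0.3, 0.6]
grip_width: 91.6
finger_force: 0.0
[524.53621231 157.08059936 128.94966845] (np.float64(256.53697371257806), np.float64(191.29168505007178))
```

View pics/w1.png

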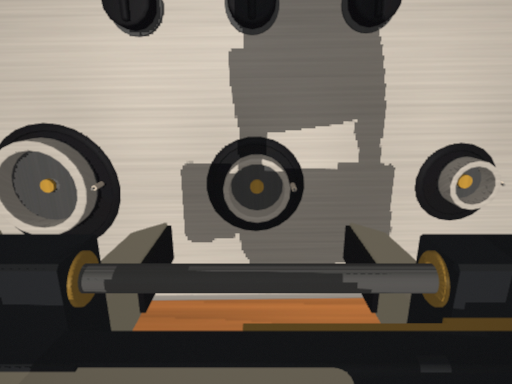

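```bash
python3 -c "
from h import *
a=cv2.imread('pics/w1.png')[125:240,190:325]
cv2.imwrite('pics/w1z.png',cv2.convertScaleAbs(cv2.resize(a,None,fx=5,fy=5,interpolation=cv2.INTER_NEAREST),alpha=1.4))"
```

```text
(no output)
```

View pics/w1z.png

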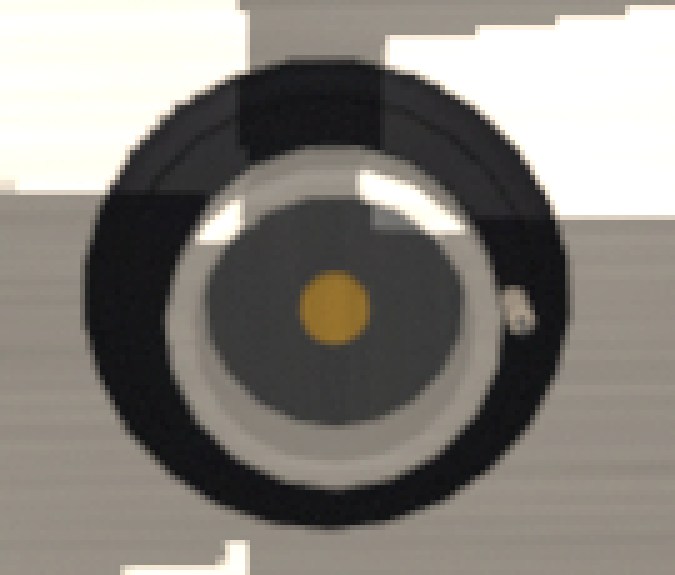

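```bash
cat >> h.py <<'E'
from scipy.optimize import least_squares
from scipy.ndimage import map_coordinates
def edge(c,u0,v0,r0,r1,z,rad,ang,rise=False):
    "far-side silhouette of a round top: strongest brightness edge along rays, subpixel, circle of known radius at z"
    g=cv2.cvtColor(c["pixels"],cv2.COLOR_RGB2GRAY).astype(float);rr=np.arange(r0,r1,.2);P=[]
    for a in np.radians(ang):
        s=map_coordinates(g,[v0+rr*np.sin(a),u0+rr*np.cos(a)],order=1)
        k=5;d=(s[k:]-s[:-k])*(1 if rise else -1);i=d.argmax()
        if d[i]<12: continue
        rm=rr[i]+.1*k;P.append(cast(c,u0+rm*np.cos(a),v0+rm*np.sin(a),z)[:2])
    P=np.array(P);m=P.mean(0)
    s=least_squares(lambda p:np.hypot(*(P-p[:2]).T)-p[2],[*m,rad],loss='soft_l1',f_scale=.3)
    f=least_squares(lambda p:np.hypot(*(P-p[:2]).T)-rad,m,loss='soft_l1',f_scale=.3)
    print("n",len(P),"free",s.x.round(2),"fixed",f.x.round(2),"med",np.median(np.abs(f.fun)).round(2));return f.x
E
python3 - <<'E'
from h import *
c=snap('wrist');print(c['tool'][:3,3])
ang=[a for a in range(5,176,5)]
edge(c,256.5,188.5,28,40,28,28.5,[a for a in ang if a>15])
h=cv2.cvtColor(c['pixels'],cv2.COLOR_RGB2HSV);m=(h[...,1]>130)&(h[...,0]>10)&(h[...,0]<30)
q=np.zeros_like(m);q[170:205,240:275]=m[170:205,240:275]
for z in (10,12):print(blobs(c,q,z))
E
python3 -c "
from h import *
go(567,-242,160)"
```

```text
[524.699896   157.35702495 129.40777589]
n 32 free [525.73 154.69  28.09] fixed [525.21 154.75] med 0.15
[(526.5716552734375, 154.7891845703125, 11.273774147033691, 12.51271915435791, np.float64(256.0263157894737), np.float64(185.52631578947367))]
[(526.0084838867188, 154.79945373535156, 11.192476272583008, 12.422489166259766, np.float64(256.0263157894737), np.float64(185.52631578947367))]
dp m [-0.0419 -0.3995 -0.0306] rot [0.0005 0.0018 0.0012] dist 402.8
```

```bash
python3 -c "
from h import *
for i in range(5):
    o=get_obs();print(o['time'],o['tool_pos'].round(2),o['tcp_rot'].round(4),np.abs(o['dq']).max().round(4));c=snap('wrist')
    g=c['tool'][:3,3];e=edge(c,256.5,188.5,28,40,28,28.5,range(20,176,5));print(e-g[:2])
"
```

```text
1.8 [524.71 157.47 129.59] [ 3.1410e+00  1.8000e-03 -3.1404e+00] 0.0038
n 32 free [525.75 154.71  28.07] fixed [525.21 154.77] med 0.22
[ 0.49849867 -2.69510727]
1.85 [524.71 157.48 129.6 ] [ 3.1411e+00  2.0000e-03 -3.1402e+00] 0.0031
n 32 free [525.7  154.73  28.11] fixed [525.2  154.79] med 0.2
[ 0.48407483 -2.69106372]
1.9 [524.72 157.4  129.51] [ 3.1412e+00  1.9000e-03 -3.1402e+00] 0.0052
n 32 free [525.68 154.72  28.1 ] fixed [525.17 154.77] med 0.17
[ 0.45529579 -2.62423417]
1.95 [524.73 157.3  129.37] [ 3.1412e+00  1.7000e-03 -3.1403e+00] 0.0055
n 32 free [525.76 154.7   28.04] fixed [525.19 154.78] med 0.15
[ 0.46165773 -2.52105809]
2.0 [524.69 157.2  129.17] [ 3.1413e+00  1.4000e-03 -3.1404e+00] 0.007
n 32 free [525.54 154.77  28.21] fixed [525.16 154.83] med 0.15
[ 0.47798296 -2.3779017 ]
```

```bash
python3 -m pendant '{"dp":[[-0.003,-0.03,-0.003],[-0.009,-0.085,-0.003],[-0.015,-0.145,-0.003],[-0.021,-0.205,-0.003],[-0.027,-0.265,-0.003],[-0.033,-0.325,-0.003],[-0.038,-0.375,-0.003],[-0.041,-0.397,-0.003]],"rotation":[[0,0,0],[0,0,0],[0,0,0],[0,0,0],[0,0,0],[0,0,0],[0,0,0],[0,0,0]]}'
python3 -m pendant '{"dp":[[0,0,0],[0,0,0],[0,0,0],[0,0,0],[0,0,0],[0,0,0]],"rotation":[[0,0,0],[0,0,0],[0,0,0],[0,0,0],[0,0,0],[0,0,0]]}'
python3 -c "
from h import *
c=snap('wrist','w2')
print(proj(c,[567,-242,30]),c['tool'][:3,3])
a=cv2.imread('pics/w2.png')[100:240]
cv2.imwrite('pics/w2z.png',cv2.resize(a,(800,219)))
"
```

```text
time: 3.05
tool_pos: [565.7, -242.9, 131.3]
tcp_rot: [-3.141, 0.0, 3.139]
contact_force: [0.2, 0.2, 0.6]
grip_width: 92.1
finger_force: 0.0
time: 3.8
tool_pos: [565.8, -240.2, 131.3]
tcp_rot: [3.142, 0.0, -3.141]
contact_force: [0.6, 0.7, 0.2]
grip_width: 91.9
finger_force: 0.0
(np.float64(256.90689478524394), np.float64(190.84537353146757)) [ 565.8311073  -240.19723382  131.3370673 ]
```

View pics/w2.png

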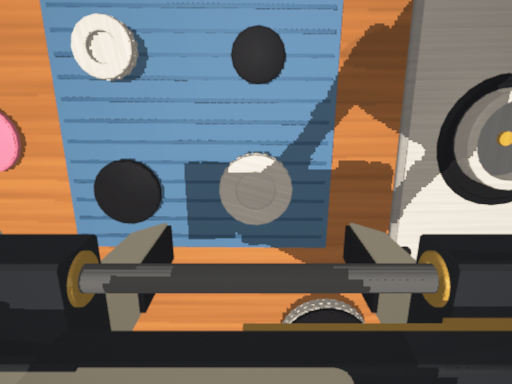

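```bash
python3 -c "
from h import *
for i in range(2):
    c=snap('wrist');print(c['tool'][:3,3])
    edge(c,255.5,188.5,28,46,30,31,range(5,176,5))
    edge(c,128,191,24,44,14,30,range(5,360,5),True)
"
```

```text
[ 565.77900534 -240.29122392  131.32193817]
n 35 free [ 566.83 -243.41   30.5 ] fixed [ 566.19 -243.44] med 0.19
n 71 free [ 572.71 -356.7    30.45] fixed [ 572.6  -356.87] med 0.61
[ 565.7747939  -240.35662298  131.29262761]
n 35 free [ 566.82 -243.36   30.57] fixed [ 566.27 -243.36] med 0.14
n 71 free [ 572.74 -356.7    30.43] fixed [ 572.66 -356.92] med 0.54
```

```bash
python3 -m pendant '{"dp":[[-0.001,-0.003,0.015],[-0.001,-0.003,0.04],[-0.001,-0.003,0.065],[-0.001,-0.003,0.09],[-0.001,-0.003,0.105],[-0.001,-0.003,0.113],[-0.001,-0.003,0.113],[-0.001,-0.003,0.113]],"rotation":[[0,0,0],[0,0,0],[0,0,0],[0,0,0],[0,0,0],[0,0,0],[0,0,0],[0,0,0]]}'
```

```text
time: 4.95
tool_pos: [567.3, -243.7, 19.1]
tcp_rot: [-3.141, 0.001, -3.141]
contact_force: [0.4, 0.3, 0.4]
grip_width: 91.7
finger_force: 0.0
```

```bash
python3 -m pendant '{"dp":[[0,0,0.001],[0,0,0.001],[0,0,0.001],[0,0,0.001],[0,0,0.001],[0,0,0.001],[0,0,0.001],[0,0,0.001]],"rotation":[[0,0,0],[0,0,0],[0,0,0],[0,0,0],[0,0,0],[0,0,0],[0,0,0],[0,0,0]]}' 0.05
```

```text
time: 5.95
tool_pos: [566.8, -243.3, 17.4]
tcp_rot: [3.141, 0.0, -3.141]
contact_force: [-1.3, 0.6, 3.5]
grip_width: 60.9
finger_force: 30.0
```

```bash
python3 -m pendant '{"dp":[[0,0,-0.015],[0,0,-0.045],[0.002,0.025,-0.06],[0.007,0.07,-0.06],[0.013,0.125,-0.06],[0.019,0.18,-0.06],[0.025,0.24,-0.06],[0.031,0.295,-0.06]],"rotation":[[0,0,0],[0,0,0],[0,0,0],[0,0,0],[0,0,0],[0,0,0],[0,0,0],[0,0,0]]}'
python3 -m pendant '{"dp":[[0.005,0.055,0],[0.008,0.085,0],[0.01,0.103,0],[0.01,0.103,0.01],[0.01,0.103,0.015],[0.01,0.103,0.015],[0.01,0.103,0.015],[0.01,0.103,0.015]],"rotation":[[0,0,0],[0,0,0],[0,0,0],[0,0,0],[0,0,0],[0,0,0],[0,0,0],[0,0,0]]}'
python3 -c "
from h import *
c=snap('wrist','w3');print(c['tool'][:3,3])
c=snap('side','s3')
print(proj(c,[525.7,154.7,40]))
a=cv2.imread('pics/w3.png');u,v=map(int,proj(c,[525.7,154.7,40]))
b=cv2.imread('pics/s3.png')[v-50:v+50,u-65:u+65]
cv2.imwrite('pics/m3.png',np.vstack([cv2.resize(a[150:300],(800,234)),np.pad(cv2.resize(b,(455,350)),((0,0),(0,345),(0,0)))]))
"
```

```text
time: 6.95
tool_pos: [534.5, 54.6, 77.7]
tcp_rot: [3.141, -0.0, -3.141]
contact_force: [0.9, -0.0, -0.9]
grip_width: 60.9
finger_force: 30.0
time: 7.95
tool_pos: [526.0, 154.1, 62.5]
tcp_rot: [3.141, 0.0, 3.141]
contact_force: [-0.0, -0.1, -1.0]
grip_width: 61.0
finger_force: 30.0
[525.96252865 154.13861866  62.48840856]
(np.float64(227.23347966781228), np.float64(175.13297037024793))
```

View pics/m3.png

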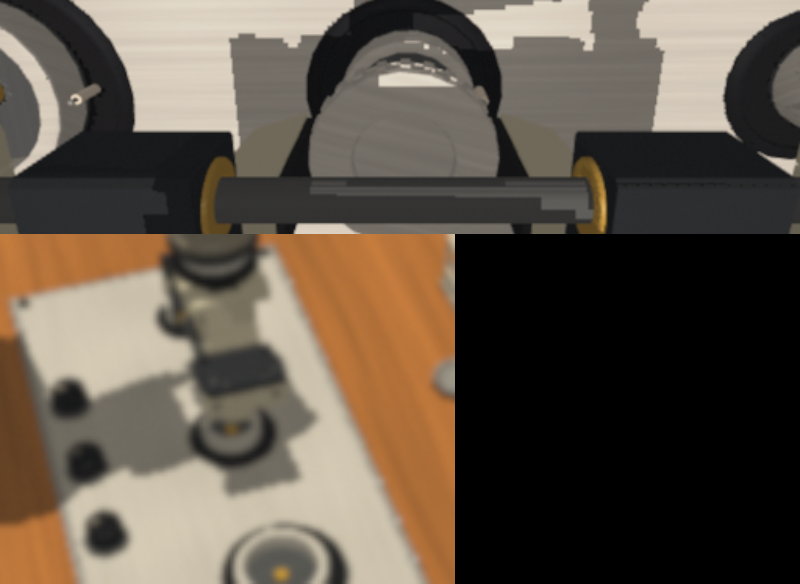

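```bash
python3 -m pendant '{"dp":[[0,0.0008,0.006],[0,0.0008,0.013],[0,0.0008,0.019],[0,0.0008,0.019],[0,0.0008,0.019],[0,0.0008,0.019]],"rotation":[[0,0,0],[0,0,0],[0,0,0],[0,0,0],[0,0,0],[0,0,0]]}'
```

```text
time: 8.8
tool_pos: [525.9, 155.4, 43.5]
tcp_rot: [3.141, 0.001, -3.141]
contact_force: [0.3, 0.2, -1.4]
grip_width: 61.0
finger_force: 30.0
```

Feel downward in 1 mm steps, to 4 mm below.

```bash
python3 -m pendant '{"dp":[[0,0,0.001],[0,0,0.002],[0,0,0.003],[0,0,0.004],[0,0,0.004],[0,0,0.004]],"rotation":[[0,0,0],[0,0,0],[0,0,0],[0,0,0],[0,0,0],[0,0,0]]}'
```

```text
time: 9.55
tool_pos: [525.7, 155.4, 39.3]
tcp_rot: [3.142, 0.0, -3.141]
contact_force: [0.1, 0.1, -1.1]
grip_width: 60.8
finger_force: 30.0
```

```bash
python3 -m pendant '{"dp":[[0,0,0.001],[0,0,0.002],[0,0,0.003],[0,0,0.004],[0,0,0.004],[0,0,0.004]],"rotation":[[0,0,0],[0,0,0],[0,0,0],[0,0,0],[0,0,0],[0,0,0]]}'
```

```text
time: 10.3
tool_pos: [525.7, 155.4, 35.3]
tcp_rot: [3.141, 0.0, -3.141]
contact_force: [0.1, 0.0, -1.4]
grip_width: 60.8
finger_force: 30.0
```

Well inside the bore with no side force; about 6 mm to go.

```bash
python3 -m pendant '{"dp":[[0,0,0.001],[0,0,0.002],[0,0,0.003],[0,0,0.004],[0,0,0.005],[0,0,0.005],[0,0,0.005]],"rotation":[[0,0,0],[0,0,0],[0,0,0],[0,0,0],[0,0,0],[0,0,0],[0,0,0]]}'
```

```text
time: 11.18
tool_pos: [525.7, 155.4, 30.3]
tcp_rot: [3.141, 0.0, -3.141]
contact_force: [-0.9, 0.5, -1.4]
grip_width: 60.5
finger_force: 30.0
```

```bash
python3 -m pendant '{"dp":[[0,0,0.0005],[0,0,0.001],[0,0,0.001],[0,0,0.0015],[0,0,0.0015],[0,0,0.0015]],"rotation":[[0,0,0],[0,0,0],[0,0,0],[0,0,0],[0,0,0],[0,0,0]]}'
```

```text
time: 11.92
tool_pos: [525.8, 155.4, 29.3]
tcp_rot: [3.141, 0.0, -3.141]
contact_force: [-1.9, -0.4, 6.2]
grip_width: 60.6
finger_force: 30.0
```

```bash
python3 -m pendant '{"dp":[[0,0,0.0003],[0,0,0.0003],[0,0,0.0003],[0,0,0.0003]],"rotation":[[0,0,0],[0,0,0],[0,0,0],[0,0,0]]}'
```

```text
time: 12.42
tool_pos: [525.8, 155.4, 29.3]
tcp_rot: [3.141, 0.001, -3.141]
contact_force: [-3.1, -0.4, 7.5]
grip_width: 60.6
finger_force: 30.0
```

```bash
python3 -m pendant '{"dp":[[0,0,-0.0008],[0,0,-0.001],[0,0,-0.001],[0,0,-0.001],[0,0,-0.001]],"rotation":[[0,0,0],[0,0,0],[0,0,0],[0,0,0],[0,0,0]]}' 0.0915
python3 -m pendant '{"dp":[[0,0,-0.01],[0,0,-0.04],[0,0,-0.075],[0,0,-0.1],[0,0,-0.113],[0,0,-0.113],[0,0,-0.113],[0,0,-0.113]],"rotation":[[0,0,0],[0,0,0],[0,0,0],[0,0,0],[0,0,0],[0,0,0],[0,0,0],[0,0,0]]}'
python3 -c "
from h import *
c=snap('wrist','w4');print(c['tool'][:3,3])
edge(c,*proj(c,[525.7,155,42]),28,46,42,31,range(5,176,5))
a=cv2.imread('pics/w4.png')[120:250,180:340]
cv2.imwrite('pics/w4z.png',cv2.resize(a,(640,520)))
"
```

```text
time: 13.05
tool_pos: [525.7, 155.4, 29.4]
tcp_rot: [3.142, -0.0, -3.141]
contact_force: [0.4, -0.9, 0.3]
grip_width: 91.3
finger_force: 0.0
time: 14.05
tool_pos: [525.1, 155.3, 141.4]
tcp_rot: [-3.141, -0.002, -3.141]
contact_force: [0.7, 0.4, -0.1]
grip_width: 91.4
finger_force: 0.0
[525.13920532 155.28546954 141.44388929]
n 25 free [524.78 154.46  31.  ] fixed [524.78 154.46] med 0.22
```

View pics/w4z.png

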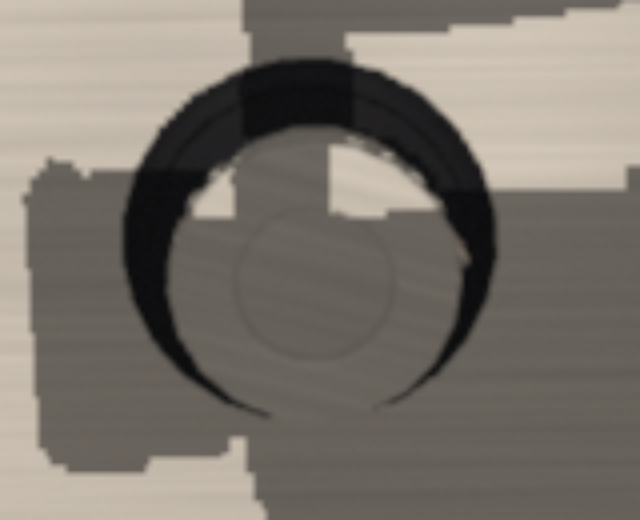

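```bash
python3 -c "
from h import *
c=snap('wrist');print(c['tool'][:3,3],cast(c,258.5,190.75,42))"
python3 -m pendant '{"dp":[[-0.002,-0.025,0],[-0.007,-0.075,0],[-0.012,-0.13,0],[-0.017,-0.185,0],[-0.022,-0.24,0],[-0.027,-0.295,0],[-0.032,-0.35,0],[-0.037,-0.405,0]],"rotation":[[0,0,0],[0,0,0],[0,0,0],[0,0,0],[0,0,0],[0,0,0],[0,0,0],[0,0,0]]}'
python3 -m pendant '{"dp":[[-0.005,-0.05,0.006],[-0.009,-0.09,0.016],[-0.0105,-0.107,0.026],[-0.0105,-0.107,0.026],[-0.0105,-0.107,0.026],[-0.0105,-0.107,0.026],[-0.0105,-0.107,0.026]],"rotation":[[0,0,0],[0,0,0],[0,0,0],[0,0,0],[0,0,0],[0,0,0],[0,0,0]]}'
python3 -c "
from h import *
c=snap('wrist','w5');print(c['tool'][:3,3]);u=proj(c,[572.6,-356.8,14]);print(u)
h=cv2.cvtColor(c['pixels'],cv2.COLOR_RGB2HSV);q=np.zeros(h.shape[:2],bool);s=np.s_[140:240,200:312]
q[s]=((h[...,2]<50))[s];print(blobs(c,q,14,500))
edge(c,*u,26,46,14,30,range(5,176,5),True)
cv2.imwrite('pics/w5z.png',cv2.resize(cv2.imread('pics/w5.png')[120:250,180:340],(640,520)))
"
```

```text
[525.25165283 155.34063068 141.57866918] [525.62810719 154.84847129  42.        ]
time: 15.15
tool_pos: [562.6, -251.3, 142.1]
tcp_rot: [3.141, -0.0, -3.142]
contact_force: [0.9, -0.2, -0.6]
grip_width: 91.3
finger_force: 0.0
time: 16.02
tool_pos: [573.7, -355.7, 117.2]
tcp_rot: [-3.141, 0.001, -3.14]
contact_force: [-0.1, -0.3, -0.1]
grip_width: 91.4
finger_force: 0.0
[ 573.74274089 -355.70143142  117.20844278]
(np.float64(257.8034643971786), np.float64(187.50688333207322))
[(573.0850219726562, -359.0198669433594, 57.57444381713867, 58.110748291015625, np.float64(255.08854166666666), np.float64(187.015625))]
n 35 free [ 573.31 -358.98   29.35] fixed [ 572.51 -358.98] med 0.2
```

View pics/w5z.png

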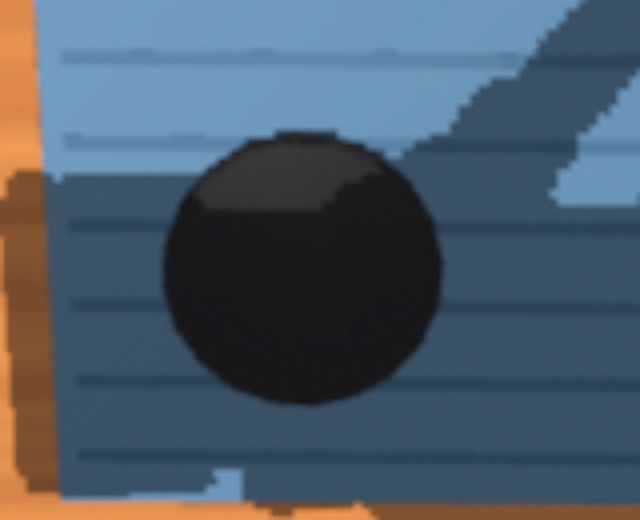

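```bash
python3 -m pendant '{"dp":[[0.0005,-0.0028,0.015],[0.0005,-0.0028,0.04],[0.0005,-0.0028,0.065],[0.0005,-0.0028,0.09],[0.0005,-0.0028,0.103],[0.0005,-0.0028,0.107],[0.0005,-0.0028,0.107],[0.0005,-0.0028,0.107]],"rotation":[[0,0,0],[0,0,0],[0,0,0],[0,0,0],[0,0,0],[0,0,0],[0,0,0],[0,0,0]]}'
python3 -m pendant '{"dp":[[0,0,0],[0,0,0],[0,0,0],[0,0,0]],"rotation":[[0,0,0],[0,0,0],[0,0,0],[0,0,0]]}'
```

```text
time: 17.08
tool_pos: [573.3, -359.8, 10.6]
tcp_rot: [-3.141, 0.001, -3.141]
contact_force: [-0.8, -0.8, 0.5]
grip_width: 91.4
finger_force: 0.0
time: 17.58
tool_pos: [572.8, -359.4, 9.5]
tcp_rot: [3.142, 0.0, -3.141]
contact_force: [-0.5, 1.2, 0.2]
grip_width: 91.2
finger_force: 0.0
```

```bash
python3 -m pendant '{"dp":[[-0.0003,0.0006,0.0003],[-0.0003,0.0006,0.0003],[-0.0003,0.0006,0.0003],[-0.0003,0.0006,0.0003],[-0.0003,0.0006,0.0003],[-0.0003,0.0006,0.0003],[-0.0003,0.0006,0.0003]],"rotation":[[0,0,0],[0,0,0],[0,0,0],[0,0,0],[0,0,0],[0,0,0],[0,0,0]]}' 0.05
python3 -m pendant '{"dp":[[0,0,-0.005],[0,0,-0.02],[0,0,-0.045],[0,0,-0.07],[0,0,-0.09],[0,0,-0.09],[0,0,-0.09]],"rotation":[[0,0,0],[0,0,0],[0,0,0],[0,0,0],[0,0,0],[0,0,0],[0,0,0]]}'
```

```text
time: 18.45
tool_pos: [573.1, -358.7, 9.2]
tcp_rot: [3.141, 0.0, -3.141]
contact_force: [0.0, 0.6, 0.2]
grip_width: 58.4
finger_force: 30.0
time: 19.32
tool_pos: [572.8, -358.5, 98.8]
tcp_rot: [3.141, -0.001, -3.141]
contact_force: [-0.1, -0.4, -2.2]
grip_width: 58.7
finger_force: 30.0
```

```bash
python3 -m pendant '{"dp":[[0.002,0.025,0],[0.007,0.075,0],[0.012,0.13,0],[0.017,0.185,0],[0.022,0.24,0],[0.027,0.295,0],[0.032,0.35,0],[0.037,0.405,0]],"rotation":[[0,0,0],[0,0,0],[0,0,0],[0,0,0],[0,0,0],[0,0,0],[0,0,0],[0,0,0]]}'
python3 -m pendant '{"dp":[[0.005,0.05,0],[0.009,0.09,0.01],[0.0103,0.109,0.025],[0.0103,0.109,0.035],[0.0103,0.109,0.04],[0.0103,0.109,0.04],[0.0103,0.109,0.04],[0.0103,0.109,0.04]],"rotation":[[0,0,0],[0,0,0],[0,0,0],[0,0,0],[0,0,0],[0,0,0],[0,0,0],[0,0,0]]}'
```

```text
time: 20.32
tool_pos: [535.1, 47.9, 98.3]
tcp_rot: [3.141, -0.002, 3.142]
contact_force: [0.6, 0.1, -0.8]
grip_width: 58.5
finger_force: 30.0
time: 21.32
tool_pos: [526.1, 154.8, 59.7]
tcp_rot: [3.141, 0.001, 3.141]
contact_force: [-1.0, 0.1, -0.3]
grip_width: 58.5
finger_force: 30.0
```

```bash
python3 -m pendant '{"dp":[[0,0,0.003],[0,0,0.006],[0,0,0.009],[0,0,0.01],[0,0,0.01],[0,0,0.01]],"rotation":[[0,0,0],[0,0,0],[0,0,0],[0,0,0],[0,0,0],[0,0,0]]}'
```

```text
time: 22.08
tool_pos: [525.8, 155.3, 49.3]
tcp_rot: [3.141, 0.0, -3.141]
contact_force: [-0.8, 0.4, -0.5]
grip_width: 58.9
finger_force: 30.0
```

On target laterally; feel down.

```bash
python3 -m pendant '{"dp":[[0,0,0.001],[0,0,0.002],[0,0,0.003],[0,0,0.004],[0,0,0.004],[0,0,0.004]],"rotation":[[0,0,0],[0,0,0],[0,0,0],[0,0,0],[0,0,0],[0,0,0]]}'
```

```text
time: 22.82
tool_pos: [525.7, 155.2, 45.2]
tcp_rot: [3.141, 0.0, -3.141]
contact_force: [-0.7, -0.6, -0.7]
grip_width: 58.8
finger_force: 30.0
```

```bash
python3 -m pendant '{"dp":[[0,0,0.0007],[0,0,0.0014],[0,0,0.002],[0,0,0.002],[0,0,0.002]],"rotation":[[0,0,0],[0,0,0],[0,0,0],[0,0,0],[0,0,0]]}'
```

```text
time: 23.45
tool_pos: [525.7, 155.2, 43.2]
tcp_rot: [3.142, 0.0, -3.141]
contact_force: [0.3, 0.1, -1.8]
grip_width: 58.7
finger_force: 30.0
```

```bash
python3 -m pendant '{"dp":[[0,0,0.0003],[0,0,0.0005],[0,0,0.0005],[0,0,0.0005]],"rotation":[[0,0,0],[0,0,0],[0,0,0],[0,0,0]]}'
```

```text
time: 23.95
tool_pos: [525.8, 155.2, 43.0]
tcp_rot: [3.141, 0.0, -3.141]
contact_force: [-1.1, -0.1, 4.0]
grip_width: 58.4
finger_force: 30.0
```

Seated at the predicted height, with light contact. Release, rise, look.

```bash
python3 -m pendant '{"dp":[[0,0,0],[0,0,0],[0,0,0],[0,0,0],[0,0,0]],"rotation":[[0,0,0],[0,0,0],[0,0,0],[0,0,0],[0,0,0]]}' 0.0915
python3 -m pendant '{"dp":[[0,0,-0.01],[0,0,-0.04],[0,0,-0.075],[0,0,-0.1],[0,0,-0.11],[0,0,-0.11],[0,0,-0.11],[0,0,-0.11]],"rotation":[[0,0,0],[0,0,0],[0,0,0],[0,0,0],[0,0,0],[0,0,0],[0,0,0],[0,0,0]]}'
python3 -c "
from h import *
c=snap('wrist','w6');t=snap('side','s6');u,v=map(int,proj(t,[525.7,154.7,45]))
b=cv2.imread('pics/s6.png')[v-40:v+40,u-50:u+50]
a=cv2.imread('pics/w6.png')[120:250,180:340]
cv2.imwrite('pics/w6z.png',np.hstack([cv2.resize(a,(400,325)),cv2.resize(b,(400,325))]))
"
```

```text
time: 24.58
tool_pos: [525.7, 155.2, 42.7]
tcp_rot: [3.142, -0.0, -3.141]
contact_force: [-0.1, -0.0, 0.1]
grip_width: 90.9
finger_force: 0.0
time: 25.58
tool_pos: [525.2, 155.1, 151.7]
tcp_rot: [-3.141, -0.002, -3.141]
contact_force: [0.1, -0.3, 0.5]
grip_width: 91.2
finger_force: 0.0
```

View pics/w6z.png

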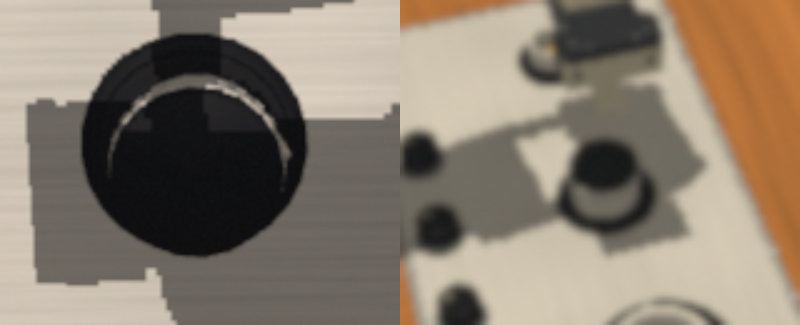

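The cap lies flat and concentric on the crown (symmetric bright sliver of flange around it), and the gripper is clear.

```bash
python3 -c "
from plant import workorder
print(workorder.close_job())"
```

```text
the job is handed in; nothing more can be done
None
```

The middle crown sits fully home in the middle burner with its cap flat on it, the gripper is clear and nothing else was touched. The job was handed in at about 26 s; it returned no verdict.

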